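Rake the courgette batons into line on the griddle and set the heat

ROBOT

A 6-joint arm with a two-finger parallel gripper is mounted at the origin on the work surface. World frame = base frame: x ahead of the robot, y to its left, z up, the work surface at z = 0. Lengths are in mm, angles in rad, forces in N, time in s.
With the tool pointing down it reaches from about 300 to 775 mm from the base axis. Payload 14.6 kg.
Tool frame: the origin (TCP) lies midway between the tips of the shut fingers; the grasp point (between the pads) lies 19 mm behind it; z points along the fingers, y is the line along which they close (so a half turn about z gives the same grasp; the last joint's range is limited). The gripper opens to 94 mm and grips with 3 to 60 N. Pads are 16 mm wide; open, the fingers measure 119 mm over their backs; the gripper's body (75 mm by 177 mm) begins 78 mm behind the grasp point.
Start: joints at [-1.207, 0.3, 1.521, -0, 1.321, -0.067], TCP at [229.671, -499.74, 205.446] pointing down, gripper open.
Joint ranges: [-3.03, 3.03], [-0.79, 2.21], [0.23, 2.52], [-1.04, 4.18], [0, 3.07], [-2.55, 2.55]. Speed limits (rad/s): [2.22, 2.22, 2.57, 3.14, 3.14, 3.14].

INTERFACE

Orientations are given as [roll, pitch, yaw] about the fixed x, y, z axes, in that order (R = Rz(yaw) Ry(pitch) Rx(roll)).
In Python, from cell import manip, camera gives the robot as it stands.
- The arm moves only by the tool move_arm, never from a script. Its arguments are lists of equal length, an entry for each row: "dp": the shift along the world's x, y, z in mm, a list of three; "rotation": the turn, a rotation vector about the world's x, y, z in rad, a list of three; "hand": the opening, from 0 (shut) to 1 (fully open). A call has 1 to 10 rows; each row shifts and turns the commanded pose from where the row before left it; what a row does not reach is not made up. A row lasts 1/8 s, in which the tool goes at most 62.5 mm and 10.7 degrees, less where a joint would pass 70% of its speed; a pose out of reach is approached as far as the arm can. A call with a gripper value outside its range is refused whole. The fingers move at their own pace and stop on an object; "newtons" is the grip in N (left out, the last holds). Time passes only in rows, so rows that do not move let the fingers close. It gives the time, the measured TCP pose, the force, the opening and the grip force at its end, in the units of the state.
- manip.read_state(): the state, without advancing time (a new reading comes with each control period).
- camera(name): name is "scene" or "side" or "wrist"; returns a dict with "image" (384x512x3 uint8, red, green, blue), "fx", "fy", "cx", "cy" (pixels), "R" (3x3) and "t" (3): a world point X has camera coordinates R X + t; the wrist camera has in their place "mount" (4x4, takes a point from camera to tool coordinates, whose origin is the TCP and whose axes are the flange's). Camera axes: x right, y down, z forward; pixel columns grow to the right and rows downward; lengths in mm; the calibration is good to about 2 mm. A picture is of the moment at which its call begins: read the wrist's pose just before it. There is no depth.
- manip.sign_off(): hands the job in; it is judged then, once.
The state is a dict: "clock": time; "joints": joint angles; "qd": joint speeds; "effort": joint torques, N m; "eef_pos": TCP position; "eef_rot": TCP orientation; "wrist_force": force on the tool from outside, world axes, zero at the start; "moment": the same for the moment, N m; "finger_gap": finger opening in mm; "finger_force": force on a finger pad.
Only numpy, scipy, OpenCV 4.12 (cv2) and the standard library are available. Lean on these libraries where they do the work, as an engineer would, in place of code of your own. Each camera call takes 0.05 s, during which the arm holds its last target. There are 200 camera calls.

TASK

With the wooden rake, comb the five courgette batons on the griddle into one neat row: lying flat side by side, close together, pointing front to back, gathered up against the guard at the griddle's right-hand end (the end with the knob). Then stand the rake upright back in its tub, and after that turn the griddle's knob to the two-dot mark. Do not touch the batons with the gripper or the rest of the arm, and leave everything else on the worktop where it is.

Things in the scene. Friction and masses are not known exactly. Their poses are not given: they have to be found in the camera images.
- griddle: Electric griddle, fixed. Dark flat plate, top at z = 60 mm, clear area 240 mm (x) by 440 mm (y). Origin on the worktop under the plate's centre; x to its back, y to its left end, z up. 6 mm steel guards stand 27 mm above the plate at the back and both ends (inner faces x = 120, y = +-220 mm); front lip 6 mm high. In front of it a black control panel 82 mm deep, top at z = 50 mm, carries the knob.
- knob (a joint): Heat knob on the panel, vertical axis at x = -166, y = -130 mm of the griddle. Radians, growing clockwise from above, 0 to 2.0. 0 = off: pointer (white line on the grip) straight to the back (griddle +x), at a white dash. White dots on the panel: one dot at 0.6, two dots at 1.2, three at 1.8. No clicks; light friction (0.04 N m) holds it. Starts near off.
- knob_grip (a point): On the knob's axis, 84 mm above the worktop, where to grip. The grip is a bar 40 mm long, 13 mm thick, from 60 to 94.5 mm above the worktop, lying along the pointer, on a round 42 mm skirt. The point turns with the knob: its x axis points along the pointer.
- rake: Wooden crepe rake (T), 0.13 kg. Head: straight bar 196 mm long (x), 24 mm thick (y), 28 mm tall, flat-bottomed; a 20 x 20 mm square handle rises from its middle (z), top 156 mm above the head's underside. Origin: centre of the underside. Starts standing upright in the tub, its head along the tub; can stand on its head unaided.
- tub: Open steel tub in which the rake stands, fixed on the worktop at the griddle's left or right side: 225 mm (x) by 62 mm (y) by 50 mm tall outside, walls and floor 3 mm. Origin: centre of its underside, z up.
- baton1: Courgette baton 1 of 5 (all alike): square stick 140 mm long (its x) by 18 x 18 mm, 45 g, pale with green skin on top, lying askew on the griddle plate. Origin: centre of its underside; z up.
- baton2: Courgette baton 2 of 5 (all alike): square stick 140 mm long (its x) by 18 x 18 mm, 45 g, pale with green skin on top, lying askew on the griddle plate. Origin: centre of its underside; z up.
- baton3: Courgette baton 3 of 5 (all alike): square stick 140 mm long (its x) by 18 x 18 mm, 45 g, pale with green skin on top, lying askew on the griddle plate. Origin: centre of its underside; z up.
- baton4: Courgette baton 4 of 5 (all alike): square stick 140 mm long (its x) by 18 x 18 mm, 45 g, pale with green skin on top, lying askew on the griddle plate. Origin: centre of its underside; z up.
- baton5: Courgette baton 5 of 5 (all alike): square stick 140 mm long (its x) by 18 x 18 mm, 45 g, pale with green skin on top, lying askew on the griddle plate. Origin: centre of its underside; z up.
- mill: Wooden pepper mill, 54 mm wide, 146 mm tall, standing at the griddle's side away from the tub. Leave it alone. Origin: its underside.
- oil: Green glass oil bottle, 66 mm wide, 215 mm tall, behind the griddle. Leave it alone. Origin: its underside.
- bowl: Glass bowl of chopped vegetables, 236 mm wide, 92 mm tall, to the right. Leave it alone. Origin: its underside.
- cleaver: Cleaver lying on the chopping board to the left, about 290 mm long. Leave it alone.
- onion: Onion on the board, 80 mm wide and tall. Leave it alone. Origin: its underside.
- pepper: Green pepper on the board, 80 mm wide, 100 mm tall. Leave it alone. Origin: its underside.
- spatula: Spatula lying on the worktop at the right front. Leave it alone.
Not all that is in view belongs to the job. What is shaped like the baton1 but purple is not meant.

How it is judged:
By the outcome, as a careful person would: the job done as asked, in the order asked, and still so for the second after the job is handed in, with the robot touching nothing.
It also fails if it takes over 67 s, if anything falls off the work surface, if the arm or the gripper's body presses on something with over 40 N, if the wrist force passes 120 N, or if a joint passes its speed limit or range.

## Working session

There is one attempt and no reset: what is moved stays moved. The work goes in short steps, Python scripts to look and compute and a tool call to move; the robot and the scene stay as the last step left them, time stands still between calls to the robot, and variables do not carry over. Pictures are saved under pics/ and viewed, at most 10 in all, crops included, and the job is handed in when it is done.

Besides the shell and the picture viewer there is one more tool, called after ">>>" by a JSON object that holds its "op" and its "data". move_arm: Moves the arm, as the interface text tells. Its arguments: {"type":"object","properties":{"dp":{"type":"array","items":{"type":"array","items":{"type":"number"}}},"rotation":{"type":"array","items":{"type":"array","items":{"type":"number"}}},"hand":{"type":"array","items":{"type":"number"}},"newtons":{"type":"number"}},"required":["dp","rotation","hand"]}

```bash
mkdir -p pics; ls; python3 - <<'E'
from cell import manip,camera
import cv2,numpy as np
print(manip.read_state())
for n in ("scene","side"):
    c=camera(n); cv2.imwrite(f"pics/{n}0.png",c["image"][:,:,::-1])
    print(n,c["fx"],c["fy"],c["cx"],c["cy"],np.array(c["R"]).round(3).tolist(),np.array(c["t"]).round(1))
a=cv2.imread("pics/scene0.png");cv2.imwrite("pics/s0.png",cv2.resize(a,(800,600),interpolation=cv2.INTER_CUBIC))
a=cv2.imread("pics/side0.png");cv2.imwrite("pics/d0.png",cv2.resize(a,(800,600),interpolation=cv2.INTER_CUBIC))
E
```

```text
pics
{'clock': 0.0, 'joints': array([-1.20658252e+00,  3.00471092e-01,  1.52157590e+00, -6.84752986e-06,
        1.32068694e+00, -6.65875421e-02]), 'qd': array([-0.00090757,  0.0001946 ,  0.00129679, -0.00134232, -0.00184768,
       -0.00056393]), 'effort': array([-6.27059180e-04, -5.31805551e+01, -3.52735162e+01,  7.08354707e-02,
        2.44275777e-02, -1.38765149e-04]), 'eef_pos': array([ 229.58945029, -499.50516134,  204.8885234 ]), 'eef_rot': array([-3.14045346e+00, -6.93208851e-05,  4.30803004e-01]), 'wrist_force': array([ 1.16531354,  0.32249888, -0.19717096]), 'moment': array([-0.04707139, -0.04517044,  0.03699766]), 'finger_force': 0.0, 'finger_gap': 93.96521853189037}
scene 399.99240699369204 399.99240699369204 252.4559738759744 199.489183587589 [[0.792, 0.61, -0.021], [0.385, -0.526, -0.758], [-0.474, 0.592, -0.651]] [-422.3 -142.  1633. ]
side 451.9491903948509 451.9491903948509 259.98933398341205 189.0941207762083 [[-0.713, -0.701, -0.012], [-0.532, 0.552, -0.642], [0.456, -0.451, -0.767]] [ 398.3  331.7 1447.8]
```

View pics/s0.png

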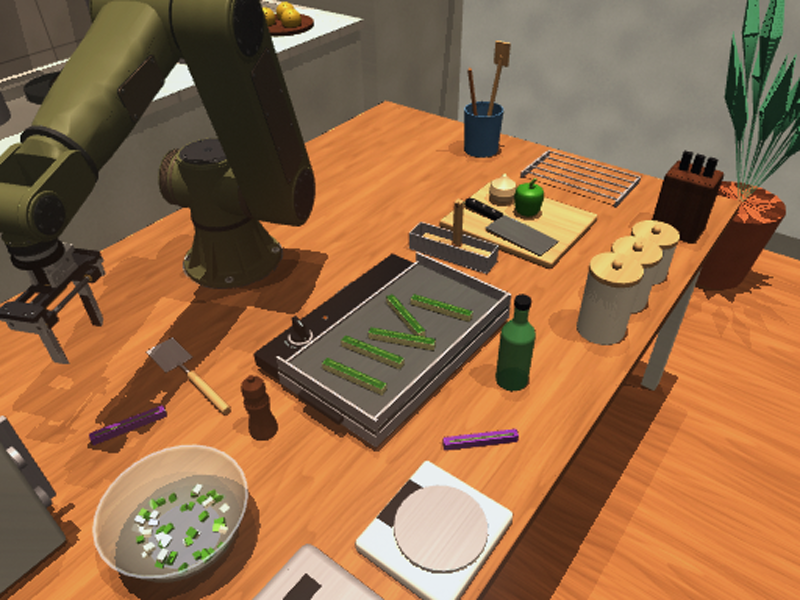

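View pics/d0.png

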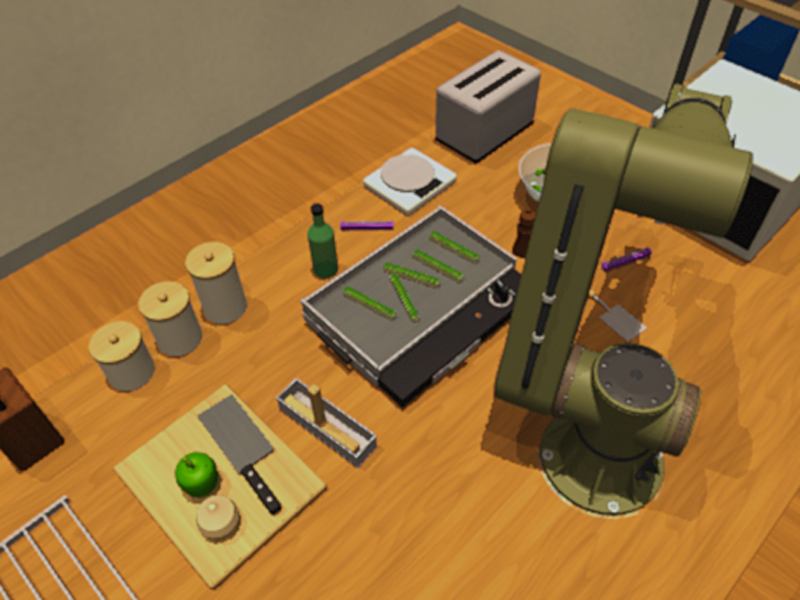

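The scene view shows five green batons on the plate, which fit the description. The two purple sticks on the worktop, at (128,425) and (480,440), are decoys. The rake stands in the tub at (458,225), to the griddle's left, and the knob is at (298,330). Next I'll enlarge both views to pick corners.

```bash
python3 - <<'E'
import cv2,numpy as np
a=cv2.imread("pics/scene0.png")[135:295,160:340];b=cv2.imread("pics/side0.png")[125:300,170:345]
a=cv2.resize(a,None,fx=4.4,fy=3.7,interpolation=cv2.INTER_CUBIC)
cv2.imwrite("pics/ca.png",a)
cv2.imwrite("pics/cb.png",cv2.resize(b,None,fx=4.4,fy=3.4,interpolation=cv2.INTER_CUBIC))
E
```

```text
(no output)
```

View pics/ca.png

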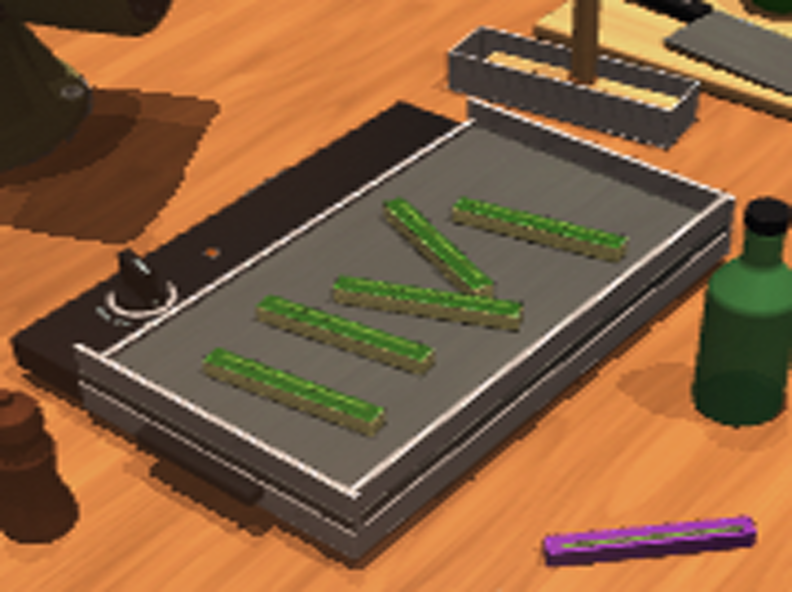

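View pics/cb.png

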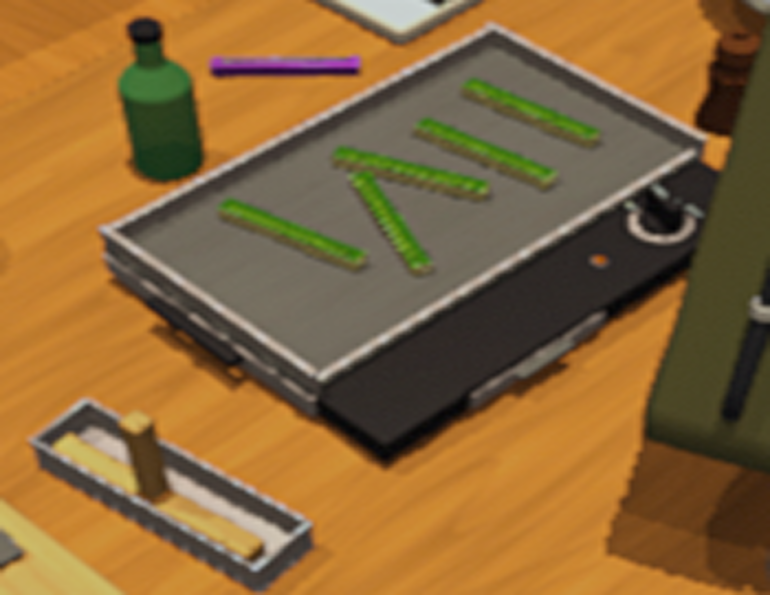

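The crops show the guard tops as bright lines and the tub rim outlined in grey. The rake handle's top is at (138,422) in the side crop. I'll turn these picks into world points.

```bash
cat > h.py <<'E'
import numpy as np,cv2
from cell import manip,camera
def ray(c,uv,z):
    R=np.array(c["R"]);t=np.array(c["t"]).ravel()
    uv=np.atleast_2d(uv).astype(float)
    d=np.c_[(uv[:,0]-c["cx"])/c["fx"],(uv[:,1]-c["cy"])/c["fy"],np.ones(len(uv))]@R
    o=-R.T@t
    return o+d*((z-o[2])/d[:,2])[:,None]
def wristcal():
    from scipy.spatial.transform import Rotation as Ro
    s=manip.read_state();c=camera("wrist");M=np.array(c["mount"])
    T=np.eye(4);T[:3,:3]=Ro.from_euler("xyz",s["eef_rot"]).as_matrix();T[:3,3]=s["eef_pos"]
    W=np.linalg.inv(T@M);c["R"]=W[:3,:3];c["t"]=W[:3,3];return c
def batons(c,z=78):
    h=cv2.cvtColor(c["image"],cv2.COLOR_RGB2HSV)
    m=cv2.inRange(h,(40,90,50),(75,255,255))
    out=[]
    for k in cv2.findContours(m,cv2.RETR_EXTERNAL,cv2.CHAIN_APPROX_NONE)[0]:
        if cv2.contourArea(k)<60: continue
        p=ray(c,k[:,0],z)[:,:2].astype(np.float32)
        (x,y),(w,hh),a=cv2.minAreaRect(p)
        if w<hh: w,hh,a=hh,w,a+90
        out.append((x,y,w,hh,a))
    return out
E
python3 - <<'E'
from h import *
S,D=camera("scene"),camera("side")
sa=lambda p:np.array(p)/[4.4,3.7]+[160,135]
sb=lambda p:np.array(p)/[4.4,3.4]+[170,125]
print("guard RB LB LF RF")
print(ray(S,sa([[355,493],[733,198],[470,100],[78,347]]),87).round(0)[:,:2].tolist())
print(ray(D,sb([[492,27],[103,232],[318,378],[700,145]]),87).round(0)[:,:2].tolist())
print("tub");print(ray(S,sa([[450,55],[480,28],[697,82],[668,122]]),50).round(0)[:,:2].tolist())
print(ray(D,sb([[35,440],[87,402],[312,527],[262,570]]),50).round(0)[:,:2].tolist())
print("handle",ray(S,np.array([[460,203]])/1.5625,159).round(),ray(D,sb([[138,422]]),159).round())
print("knob",ray(S,sa([[140,262]]),94.5).round(),ray(D,sb([[662,195]]),94.5).round())
for n,c in (("S",S),("D",D)):
    for b in batons(c): print(n,np.round(b,1).tolist())
E
```

```text
guard RB LB LF RF
[[689.0, -252.0], [705.0, 191.0], [451.0, 198.0], [437.0, -246.0]]
[[680.0, -250.0], [696.0, 197.0], [439.0, 204.0], [426.0, -233.0]]
tub
[[356.0, 297.0], [346.0, 357.0], [564.0, 384.0], [580.0, 308.0]]
[[558.0, 385.0], [564.0, 330.0], [341.0, 306.0], [335.0, 361.0]]
handle [[472. 345. 159.]] [[457. 355. 159.]]
knob [[ 404. -150.   94.]] [[ 399. -150.   94.]]
S [575.9, -182.9, 136.1, 17.3, 6.6]
S [561.4, -110.4, 136.9, 17.7, 7.8]
S [586.3, -44.2, 137.7, 17.8, 21.5]
S [782.5, 84.0, 187.6, 63.3, 118.1]
S [595.7, 84.5, 136.6, 17.8, 10.9]
S [548.4, 17.4, 138.9, 17.3, 156.7]
S [516.4, 625.7, 118.3, 72.9, 125.5]
S [964.5, 1516.8, 755.4, 42.7, 95.5]
S [868.4, 1809.2, 561.5, 22.6, 94.4]
S [718.4, 2236.2, 1445.7, 153.3, 102.6]
D [523.4, 607.9, 88.5, 72.1, 3.3]
D [598.2, 84.7, 137.3, 17.2, 11.6]
D [550.1, 16.2, 139.1, 20.1, 155.7]
D [587.1, -45.0, 135.9, 18.4, 21.1]
D [562.9, -110.7, 137.7, 17.7, 6.9]
D [577.8, -183.4, 135.1, 17.5, 6.1]
D [809.0, 43.5, 212.3, 59.6, 143.4]
```

>>> {"op": "move_arm", "data": {"dp": [[25,40,20],[25,40,20],[25,40,20],[25,40,20],[25,40,20],[25,40,20],[25,40,20],[25,40,20],[25,40,20],[25,40,20]], "rotation": [[0,0,0.17],[0,0,0.17],[0,0,0.17],[0,0,0.17],[0,0,0.17],[0,0,0.17],[0,0,0.17],[0,0,0.17],[0,0,0.17],[0,0,0.17]], "hand": [1,1,1,1,1,1,1,1,1,1]}}

```text
clock: 1.45
eef_pos: [480.2, -98.3, 406.1]
eef_rot: [-3.142, 0.0, 2.136]
wrist_force: [0.2, 0.4, 0.8]
finger_gap: 94.3
finger_force: 0.0
```

```bash
python3 - <<'E'
from h import *
c=wristcal();np.save("pics/w1.npy",{k:c[k] for k in("fx","fy","cx","cy","R","t")},allow_pickle=True)
s=manip.read_state();print(s["clock"],s["joints"].round(2),s["eef_pos"].round(),s["eef_rot"].round(3))
cv2.imwrite("pics/w1.png",cv2.resize(c["image"][:,:,::-1],(800,600)))
for b in batons(c): print(np.round(b,1).tolist())
E
```

```text
1.5 [-0.27  0.1   1.3   0.    1.74 -0.85] [482. -95. 408.] [3.139e+00 1.000e-03 2.148e+00]
[578.0, -179.2, 135.6, 17.7, 7.2]
[844.4, 69.5, 88.3, 51.2, 14.2]
[564.0, -107.1, 136.0, 17.8, 9.0]
[587.0, -40.6, 136.8, 17.4, 21.8]
[548.1, 20.5, 137.9, 20.3, 157.7]
[595.0, 89.1, 137.6, 20.7, 12.3]
```

View pics/w1.png

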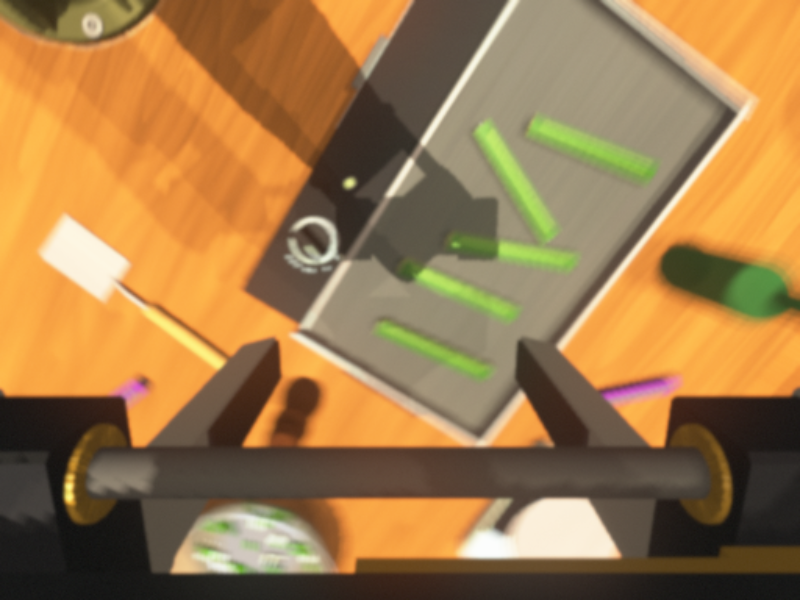

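The wrist view shows the guard corners at (482,440) right-back, (752,102) left-back and (297,333) right-front. The knob is at (314,240). Next: move over the tub.

```bash
python3 - <<'E'
from h import *
c=np.load("pics/w1.npy",allow_pickle=True).item()
p=np.array([[482,440],[752,102],[297,333]])/1.5625
r=ray(c,p,87)[:,:2];print(r.round(1).tolist(),"yaw",np.degrees(np.arctan2(-(r[1]-r[0])[0],(r[1]-r[0])[1])))
print(ray(c,np.array([[314,237]])/1.5625,94.5).round(), ray(c,np.array([[314,240]])/1.5625,60).round())
E
```

```text
[[682.7, -237.9], [695.5, 204.9], [436.7, -238.7]] yaw -1.6508923507123763
[[ 401. -136.   94.]] [[ 399. -146.   60.]]
```

>>> {"op": "move_arm", "data": {"dp": [[-3,44,0],[-3,44,0],[-3,44,0],[-3,44,0],[-3,44,0],[-3,44,0],[-3,44,0],[-2,44,0],[0,30,-10],[0,0,0]], "rotation": [[0,0,0.14],[0,0,0.14],[0,0,0.14],[0,0,0.14],[0,0,0.14],[0,0,0.14],[0,0,0.14],[0,0,0.12],[0,0,0],[0,0,0]], "hand": [0.7,0.7,0.7,0.7,0.7,0.7,0.7,0.7,0.7,0.7]}}

```text
clock: 2.75
eef_pos: [456.3, 283.5, 394.1]
eef_rot: [-3.141, -0.002, -3.05]
wrist_force: [-0.3, -1.7, -0.2]
finger_gap: 65.4
finger_force: 0.0
```

```bash
python3 - <<'E'
from h import *
c=wristcal();np.save("pics/w2.npy",{k:c[k] for k in("fx","fy","cx","cy","R","t")},allow_pickle=True)
s=manip.read_state();print(s["clock"],s["joints"].round(2),s["eef_pos"].round(),s["eef_rot"].round(3),s["qd"].round(3))
cv2.imwrite("pics/w2.png",cv2.resize(c["image"][:,:,::-1],(800,600)))
E
```

```text
2.8 [ 0.49  0.21  1.21 -0.    1.73 -1.18] [457. 282. 395.] [-3.141e+00 -1.000e-03 -3.051e+00] [-0.031 -0.024 -0.002 -0.004  0.005 -0.007]
```

View pics/w2.png

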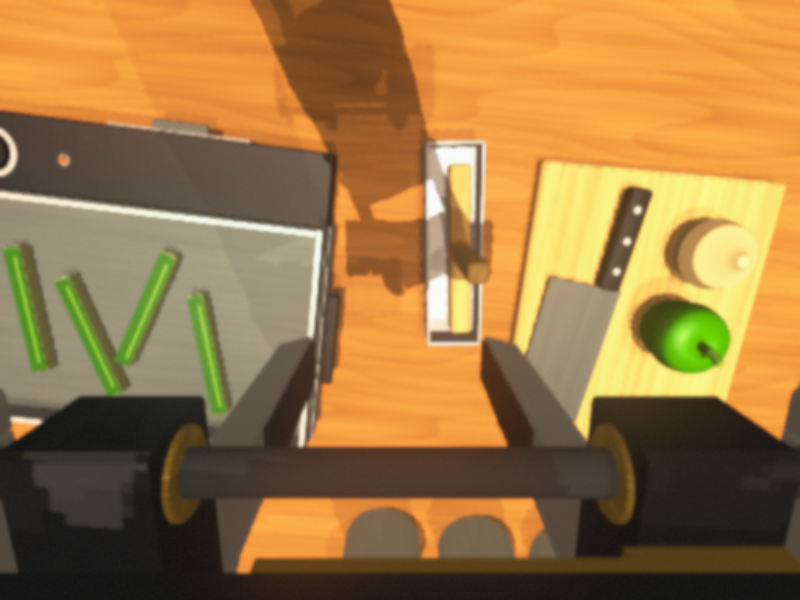

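The wrist view over the tub shows the rim corners at about (427,142), (486,142), (482,344) and (428,345). The handle top is near (479,271), and the head bar runs from (459,164) to (461,332).

```bash
python3 - <<'E'
from h import *
c=np.load("pics/w2.npy",allow_pickle=True).item()
f=lambda p,z:ray(c,np.array(p)/1.5625,z)[:,:2].round(1)
t=f([[427,142],[486,142],[482,344],[428,345]],50);print(t.tolist(),t.mean(0))
h=f([[459,164],[461,332]],31);print("head",h.tolist(),h.mean(0),np.degrees(np.arctan2(*(h[1]-h[0])[::-1])))
print("handle",f([[479,271]],159), "griddle LF corner",f([[322,232]],87))
E
```

```text
[[346.3, 303.6], [340.8, 364.9], [562.3, 390.1], [569.1, 328.0]] [454.625 346.65 ]
head [[364.6, 341.8], [556.0, 367.3]] [460.3  354.55] 7.588760845048144
handle [[458.3 354.9]] griddle LF corner [[445.2 204.6]]
```

>>> {"op": "move_arm", "data": {"dp": [[2,40,-10],[0,33,-35],[0,0,-60],[0,0,-60],[0,0,-60],[0,0,-50],[0,0,-22],[0,0,0],[0,0,0],[0,0,0]], "rotation": [[0,0,0.03],[0,0,0],[0,0,0],[0,0,0],[0,0,0],[0,0,0],[0,0,0],[0,0,0],[0,0,0],[0,0,0]], "hand": [0.7,0.7,0.7,0.7,0.7,0.7,0.7,0.7,0,0], "newtons": 50}}

```text
clock: 4.05
eef_pos: [459.3, 355.4, 100.0]
eef_rot: [3.141, 0.002, -3.023]
wrist_force: [-0.2, -0.1, 0.0]
finger_gap: 48.9
finger_force: 0.0
```

>>> {"op": "move_arm", "data": {"dp": [[0,0,0],[0,0,0],[0,0,3]], "rotation": [[0,0,0],[0,0,0],[0,0,0]], "hand": [0,0,0], "newtons": 50}}

```text
clock: 4.42
eef_pos: [458.6, 355.2, 101.5]
eef_rot: [-3.141, -0.0, -3.022]
wrist_force: [-0.3, -1.8, -0.7]
finger_gap: 20.2
finger_force: 50.0
```

>>> {"op": "move_arm", "data": {"dp": [[0,0,50],[0,0,60],[20,-30,0],[25,-40,0],[25,-40,0],[25,-40,0],[20,-40,0],[5,-25,0],[0,0,-25],[0,0,-22]], "rotation": [[0,0,0],[0,0,0],[0,0,-0.05],[0,0,-0.05],[0,0,-0.053],[0,0,0],[0,0,0],[0,0,0],[0,0,0],[0,0,0]], "hand": [0,0,0,0,0,0,0,0,0,0]}}

```text
clock: 5.68
eef_pos: [578.6, 139.8, 163.8]
eef_rot: [3.142, -0.0, 3.107]
wrist_force: [-0.2, 0.4, -1.4]
finger_gap: 19.7
finger_force: 50.0
```

>>> {"op": "move_arm", "data": {"dp": [[0,0,0],[0,0,-3],[0,0,0]], "rotation": [[0,0,0],[0,0,0],[0,0,0]], "hand": [0,0,0]}}

```text
clock: 6.05
eef_pos: [578.9, 140.4, 162.2]
eef_rot: [3.141, 0.001, 3.108]
wrist_force: [0.8, 0.6, -1.4]
finger_gap: 19.7
finger_force: 50.0
```

```bash
python3 - <<'E'
from h import *
a=camera("scene")["image"][150:280,190:340,::-1];b=camera("side")["image"][110:250,190:340,::-1]
r=lambda i:cv2.resize(i,(400,400),interpolation=cv2.INTER_CUBIC)
cv2.imwrite("pics/k1.png",np.hstack([r(a),r(b)]))
E
```

```text
(no output)
```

View pics/k1.png

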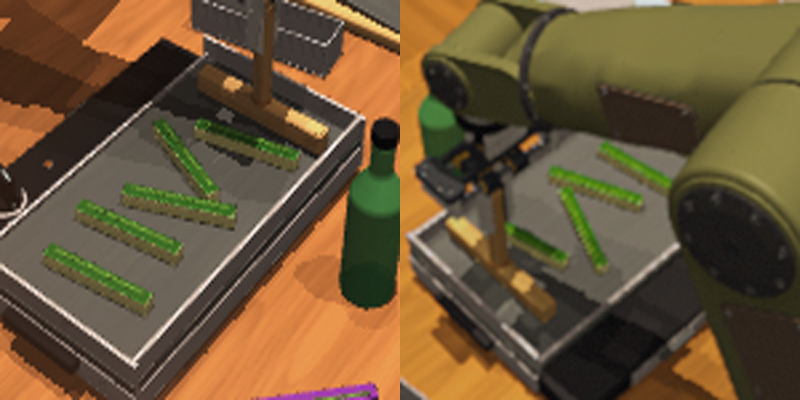

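The rake head is inside the griddle behind all five batons, with its length front to back. I'll lower it slightly and comb to the right.

>>> {"op": "move_arm", "data": {"dp": [[0,0,-3],[0,0,0],[-0.3,-8,0],[-0.3,-8,0],[-0.3,-8,0],[-0.3,-8,0],[-0.3,-8,0],[-0.3,-8,0],[-0.3,-8,0],[-0.3,-8,0]], "rotation": [[0,0,0],[0,0,0],[0,0,0],[0,0,0],[0,0,0],[0,0,0],[0,0,0],[0,0,0],[0,0,0],[0,0,0]], "hand": [0,0,0,0,0,0,0,0,0,0]}}

```text
clock: 7.4
eef_pos: [576.2, 75.7, 158.4]
eef_rot: [3.142, -0.0, 3.108]
wrist_force: [-0.2, 0.6, -0.7]
finger_gap: 19.5
finger_force: 50.0
```

>>> {"op": "move_arm", "data": {"dp": [[-0.3,-8,0],[-0.3,-8,0],[-0.3,-8,0],[-0.3,-8,0],[-0.3,-8,0],[-0.3,-8,0],[-0.3,-8,0],[-0.3,-8,0],[-0.3,-8,0],[-0.3,-8,0]], "rotation": [[0,0,0],[0,0,0],[0,0,0],[0,0,0],[0,0,0],[0,0,0],[0,0,0],[0,0,0],[0,0,0],[0,0,0]], "hand": [0,0,0,0,0,0,0,0,0,0]}}

```text
clock: 8.65
eef_pos: [573.3, -4.3, 158.5]
eef_rot: [-3.142, 0.0, 3.108]
wrist_force: [0.8, 1.6, -1.3]
finger_gap: 19.6
finger_force: 50.0
```

```bash
python3 - <<'E'
from h import *
c=camera("scene");a=c["image"][150:280,170:340,::-1];b=camera("side")["image"][110:250,190:340,::-1]
r=lambda i:cv2.resize(i,(400,400),interpolation=cv2.INTER_CUBIC)
cv2.imwrite("pics/k2.png",np.hstack([r(a),r(b)]))
for q in batons(c): print(np.round(q,1).tolist())
E
```

```text
[575.9, -182.9, 136.1, 17.3, 6.6]
[561.4, -110.5, 136.9, 17.4, 7.8]
[586.5, -45.7, 143.7, 56.8, 6.2]
[784.6, 80.0, 196.6, 63.3, 118.1]
[516.4, 625.7, 118.3, 72.9, 125.5]
[964.0, 1516.8, 755.3, 43.8, 95.7]
[868.5, 1809.2, 561.5, 22.6, 94.5]
[718.4, 2236.2, 1445.7, 153.3, 102.6]
```

View pics/k2.png

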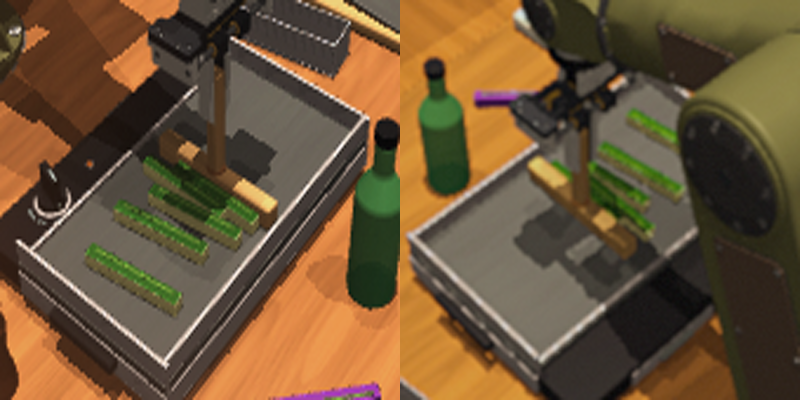

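The combed batons have turned parallel ahead of the head. I'll keep going.

>>> {"op": "move_arm", "data": {"dp": [[-0.3,-8,0],[-0.3,-8,0],[-0.3,-8,0],[-0.3,-8,0],[-0.3,-8,0],[-0.3,-8,0],[-0.3,-8,0],[-0.3,-8,0],[-0.3,-8,0],[-0.3,-8,0]], "rotation": [[0,0,0],[0,0,0],[0,0,0],[0,0,0],[0,0,0],[0,0,0],[0,0,0],[0,0,0],[0,0,0],[0,0,0]], "hand": [0,0,0,0,0,0,0,0,0,0]}}

```text
clock: 10.0
eef_pos: [570.2, -84.3, 158.4]
eef_rot: [3.142, -0.0, 3.108]
wrist_force: [0.4, 0.1, -1.2]
finger_gap: 19.8
finger_force: 50.0
```

>>> {"op": "move_arm", "data": {"dp": [[-0.3,-8,0],[-0.3,-8,0],[-0.3,-8,0],[-0.2,-6,0],[-0.2,-6,0],[-0.1,-4,0],[-0.1,-3,0],[0,0,0]], "rotation": [[0,0,0],[0,0,0],[0,0,0],[0,0,0],[0,0,0],[0,0,0],[0,0,0],[0,0,0]], "hand": [0,0,0,0,0,0,0,0]}}

```text
clock: 11.0
eef_pos: [568.7, -127.0, 158.4]
eef_rot: [-3.141, -0.0, 3.108]
wrist_force: [0.0, -0.0, -1.2]
finger_gap: 20.1
finger_force: 50.0
```

```bash
python3 - <<'E'
from h import *
c=camera("scene");a=c["image"][170:280,170:310,::-1]
cv2.imwrite("pics/k3.png",cv2.resize(a,(760,597),interpolation=cv2.INTER_CUBIC))
for q in batons(c): print(np.round(q,1).tolist())
E
```

```text
[563.0, -184.6, 178.4, 88.7, 178.2]
[783.2, 82.6, 190.8, 63.3, 118.1]
[516.4, 625.7, 118.3, 72.9, 125.5]
[964.5, 1516.8, 755.4, 42.7, 95.5]
[868.4, 1809.2, 561.5, 22.6, 94.4]
[718.4, 2236.2, 1445.7, 153.3, 102.6]
```

View pics/k3.png

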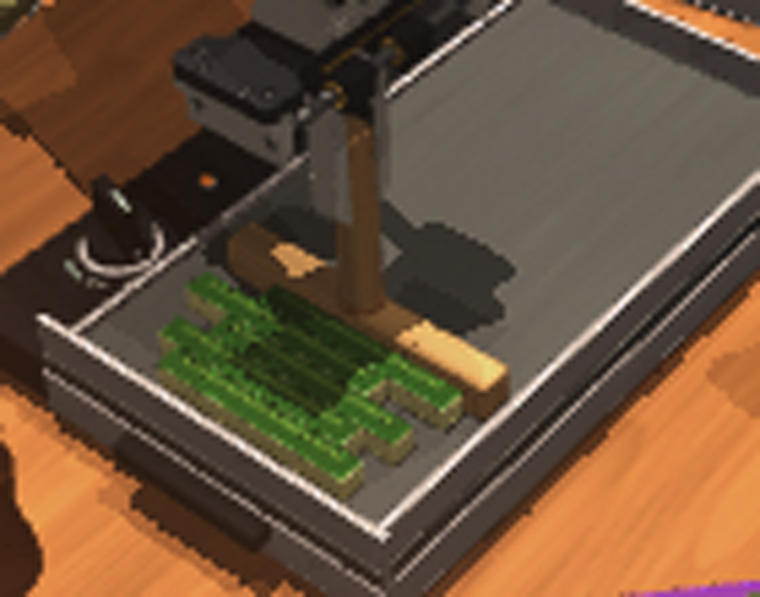

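All five are parallel and nearly closed up, with about 15 mm to go to the guard. I'll press in gently while watching the force.

>>> {"op": "move_arm", "data": {"dp": [[-0.1,-3,0],[-0.1,-3,0],[-0.1,-3,0],[0,-2,0],[0,0,0]], "rotation": [[0,0,0],[0,0,0],[0,0,0],[0,0,0],[0,0,0]], "hand": [0,0,0,0,0]}}

```text
clock: 11.68
eef_pos: [568.5, -138.0, 158.4]
eef_rot: [-3.141, 0.0, 3.108]
wrist_force: [0.3, 0.2, 0.0]
finger_gap: 19.6
finger_force: 50.0
```

>>> {"op": "move_arm", "data": {"dp": [[0,-2,0],[0,0,0]], "rotation": [[0,0,0],[0,0,0]], "hand": [0,0]}}

```text
clock: 11.92
eef_pos: [568.4, -139.9, 158.4]
eef_rot: [-3.141, -0.0, 3.108]
wrist_force: [0.4, -0.1, -1.6]
finger_gap: 19.9
finger_force: 50.0
```

>>> {"op": "move_arm", "data": {"dp": [[0,-1.5,0],[0,0,0]], "rotation": [[0,0,0],[0,0,0]], "hand": [0,0]}}

```text
clock: 12.18
eef_pos: [568.5, -141.3, 158.4]
eef_rot: [-3.142, 0.0, 3.108]
wrist_force: [0.3, 1.0, -0.6]
finger_gap: 19.6
finger_force: 50.0
```

>>> {"op": "move_arm", "data": {"dp": [[0,-1.5,0],[0,0,0]], "rotation": [[0,0,0],[0,0,0]], "hand": [0,0]}}

```text
clock: 12.42
eef_pos: [568.5, -142.9, 158.5]
eef_rot: [-3.141, 0.0, 3.108]
wrist_force: [-0.5, -0.2, -0.4]
finger_gap: 19.9
finger_force: 50.0
```

>>> {"op": "move_arm", "data": {"dp": [[0,-1.5,0],[0,0,0]], "rotation": [[0,0,0],[0,0,0]], "hand": [0,0]}}

```text
clock: 12.68
eef_pos: [568.5, -143.4, 158.5]
eef_rot: [3.14, -0.0, 3.108]
wrist_force: [-0.5, 6.3, -0.1]
finger_gap: 20.1
finger_force: 50.0
```

```bash
python3 - <<'E'
from h import *
c=camera("scene");a=c["image"][170:280,170:310,::-1]
cv2.imwrite("pics/k4.png",cv2.resize(a,(760,597),interpolation=cv2.INTER_CUBIC))
E
```

```text
(no output)
```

View pics/k4.png

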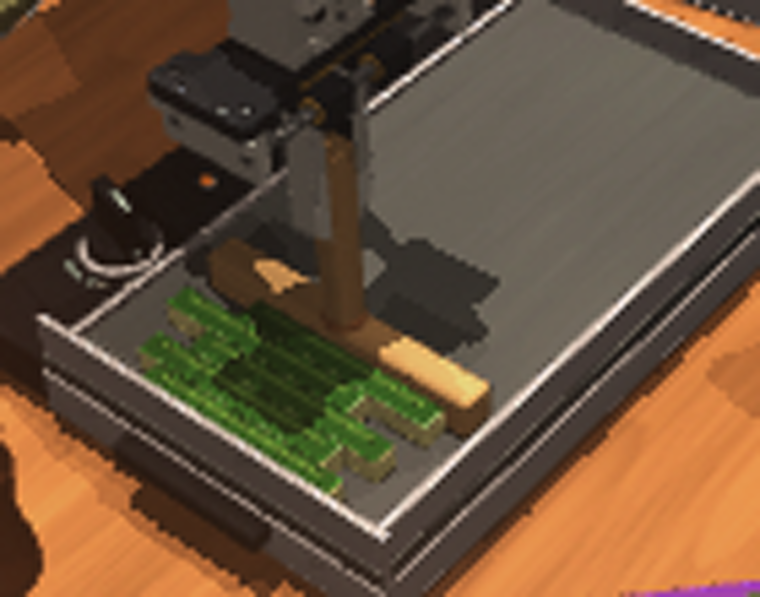

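The row is against the guard, since the force rose to 6 N. One more light squeeze, then back off and lift.

>>> {"op": "move_arm", "data": {"dp": [[0,-1.5,0],[0,0,0],[0,0,0]], "rotation": [[0,0,0],[0,0,0],[0,0,0]], "hand": [0,0,0]}}

```text
clock: 13.1
eef_pos: [568.5, -143.8, 158.5]
eef_rot: [3.138, -0.0, 3.108]
wrist_force: [-0.9, 12.2, 1.8]
finger_gap: 20.1
finger_force: 50.0
```

>>> {"op": "move_arm", "data": {"dp": [[0,1.5,0],[0,1.5,0],[0,5,0],[0,10,0],[0,15,0],[0,5,30],[0,0,40],[0,0,0]], "rotation": [[0,0,0],[0,0,0],[0,0,0],[0,0,0],[0,0,0],[0,0,0],[0,0,0],[0,0,0]], "hand": [0,0,0,0,0,0,0,0]}}

```text
clock: 14.1
eef_pos: [569.5, -107.0, 231.5]
eef_rot: [-3.14, 0.005, 3.108]
wrist_force: [0.2, 0.0, -1.7]
finger_gap: 19.9
finger_force: 50.0
```

```bash
python3 - <<'E'
from h import *
c=camera("scene")
for q in batons(c)[:2]: print(np.round(q,1).tolist())
h=cv2.cvtColor(c["image"],cv2.COLOR_RGB2HSV)
m=cv2.inRange(h,(40,90,30),(75,255,255));
for k in cv2.findContours(m,cv2.RETR_EXTERNAL,cv2.CHAIN_APPROX_NONE)[0]:
    p=ray(c,k[:,0],78)[:,:2]
    if cv2.contourArea(k)>60 and -260<p[:,1].mean()<200 and p[:,0].mean()<700:
        q=np.c_[(p-[565,-25])@[1,-.033],(p-[565,-25])@[.033,1]]
        print(q.min(0),q.max(0))
        for lo in range(-90,110,15):
            s=q[(q[:,0]>=lo)&(q[:,0]<lo+15)]
            if len(s): print(lo,s[:,1].min().round(),s[:,1].max().round())
print(manip.read_state()["eef_pos"],manip.read_state()["eef_rot"])
E
```

```text
[563.3, -198.1, 178.4, 84.9, 178.4]
[784.2, 80.8, 194.9, 63.3, 118.1]
[ -85.294249   -215.43131369] [  93.1292086  -130.42614656]
-90 -165.0 -149.0
-75 -202.0 -150.0
-60 -215.0 -149.0
-45 -215.0 -132.0
-30 -214.0 -131.0
-15 -214.0 -131.0
0 -215.0 -131.0
15 -214.0 -132.0
30 -214.0 -132.0
45 -215.0 -132.0
60 -215.0 -130.0
75 -214.0 -131.0
90 -146.0 -132.0
[ 568.7741514  -107.04641362  229.27667043] [-3.14114022e+00  1.98516194e-03  3.10838138e+00]
```

>>> {"op": "move_arm", "data": {"dp": [[-14,50,0],[-14,57,0],[-14,57,0],[-14,57,0],[-14,57,0],[-14,57,0],[-14,60,0],[-14,60,0],[0,0,-30],[0,0,-30]], "rotation": [[0,0,0],[0,0,0.05],[0,0,0.05],[0,0,0.044],[0,0,0],[0,0,0],[0,0,0],[0,0,0],[0,0,0],[0,0,0]], "hand": [0,0,0,0,0,0,0,0,0,0]}}

```text
clock: 15.4
eef_pos: [455.2, 348.0, 166.1]
eef_rot: [-3.141, -0.002, -3.03]
wrist_force: [0.8, -0.1, -1.7]
finger_gap: 19.6
finger_force: 50.0
```

>>> {"op": "move_arm", "data": {"dp": [[0,0,0],[0,0,0]], "rotation": [[0,0,0],[0,0,0]], "hand": [0,0]}}

```text
clock: 15.65
eef_pos: [456.6, 347.4, 169.1]
eef_rot: [3.141, 0.0, -3.032]
wrist_force: [0.1, 0.2, -0.7]
finger_gap: 20.0
finger_force: 50.0
```

Position and yaw (0.11) match the tub, so I'll lower the rake.

>>> {"op": "move_arm", "data": {"dp": [[0,0,-25],[0,0,-25],[0,0,-15],[0,0,-3],[0,0,0]], "rotation": [[0,0,0],[0,0,0],[0,0,0],[0,0,0],[0,0,0]], "hand": [0,0,0,0,0]}}

```text
clock: 16.27
eef_pos: [456.9, 347.5, 101.5]
eef_rot: [3.141, 0.001, -3.031]
wrist_force: [-0.4, 0.0, -1.3]
finger_gap: 19.7
finger_force: 50.0
```

>>> {"op": "move_arm", "data": {"dp": [[0,0,-1.5],[0,0,0]], "rotation": [[0,0,0],[0,0,0]], "hand": [0,0]}}

```text
clock: 16.52
eef_pos: [457.3, 347.6, 101.1]
eef_rot: [3.14, 0.002, -3.031]
wrist_force: [-0.9, -2.3, 12.3]
finger_gap: 19.9
finger_force: 50.0
```

On the tub floor (12 N). Release and rise.

>>> {"op": "move_arm", "data": {"dp": [[0,0,0.8],[0,0,0],[0,0,0],[0,0,0],[0,0,0],[0,0,40],[0,0,60],[0,0,30],[0,-30,0],[0,-50,0]], "rotation": [[0,0,0],[0,0,0],[0,0,0],[0,0,0],[0,0,0],[0,0,0],[0,0,0],[0,0,0],[0,0,0],[0,0,0]], "hand": [0,0.5,0.5,0.5,0.5,0.5,0.5,0.5,0.5,0.5]}}

```text
clock: 17.77
eef_pos: [456.2, 267.0, 229.7]
eef_rot: [3.141, 0.0, -3.03]
wrist_force: [0.6, -0.6, -0.3]
finger_gap: 47.1
finger_force: 0.0
```

```bash
python3 - <<'E'
from h import *
s=manip.read_state();print(s["clock"],s["eef_pos"],s["eef_rot"],s["finger_gap"])
# handle verticality: tan wood pixels near the expected handle in both views
for n in("scene","side"):
    c=camera(n);R=np.array(c["R"]);t=np.array(c["t"]).ravel()
    for z in(60,100,155):
        p=R@np.array([457.3,347.6,z])+t
        u,v=c["cx"]+c["fx"]*p[0]/p[2],c["cy"]+c["fy"]*p[1]/p[2]
        row=c["image"][int(round(v)),int(u)-10:int(u)+11].astype(int)
        print(n,z,round(u,1),round(v,1),[tuple(x) for x in row[::2].tolist()])
E
```

```text
17.775 [456.24563738 266.98730235 229.72960678] [ 3.14145812e+00  2.66101761e-04 -3.02957859e+00] 47.112448278962916
scene 60 290.5 150.4 [(61, 55, 51), (57, 51, 48), (61, 54, 50), (55, 49, 46), (55, 43, 34), (61, 42, 25), (75, 52, 30), (57, 45, 35), (106, 91, 80), (96, 73, 54), (80, 56, 34)]
scene 100 290.9 141.7 [(204, 121, 62), (115, 79, 46), (206, 147, 84), (229, 177, 101), (187, 156, 88), (60, 41, 25), (70, 49, 28), (121, 88, 49), (230, 186, 108), (230, 183, 106), (230, 177, 103)]
scene 155 291.5 129.4 [(215, 127, 65), (214, 126, 66), (220, 131, 67), (223, 135, 69), (181, 108, 56), (134, 93, 53), (135, 93, 54), (159, 96, 52), (112, 97, 56), (13, 12, 13), (27, 23, 23)]
side 60 206.5 264.3 [(207, 175, 92), (215, 195, 108), (183, 153, 80), (129, 92, 45), (86, 60, 32), (88, 64, 32), (79, 57, 29), (93, 78, 66), (80, 70, 64), (75, 66, 60), (75, 67, 59)]
side 100 205.2 257.8 [(212, 187, 100), (207, 174, 110), (205, 185, 168), (146, 125, 107), (87, 61, 27), (87, 64, 33), (79, 56, 28), (75, 65, 57), (119, 103, 91), (135, 95, 67), (115, 67, 27)]
side 155 203.3 248.3 [(76, 66, 61), (83, 77, 72), (168, 151, 139), (161, 122, 90), (150, 110, 55), (149, 109, 55), (123, 89, 47), (186, 124, 47), (214, 149, 58), (203, 135, 53), (200, 131, 47)]
```

The rake stands upright at the expected pixels in both views. Now to hover over the knob.

>>> {"op": "move_arm", "data": {"dp": [[-8,-50,10],[-8,-55,10],[-8,-55,10],[-8,-55,10],[-8,-55,10],[-8,-55,10],[-6,-50,10],[-4,-41,0],[0,0,0],[0,0,0]], "rotation": [[0,0,-0.03],[0,0,-0.03],[0,0,-0.03],[0,0,-0.03],[0,0,-0.025],[0,0,0],[0,0,0],[0,0,0],[0,0,0],[0,0,0]], "hand": [0.5,0.5,0.5,0.5,0.5,0.5,0.5,0.5,0.5,0.5]}}

```text
clock: 19.12
eef_pos: [398.7, -148.2, 299.7]
eef_rot: [3.141, -0.0, 3.107]
wrist_force: [-0.3, -0.3, -0.1]
finger_gap: 46.7
finger_force: 0.0
```

```bash
python3 - <<'E'
from h import *
c=wristcal();s=manip.read_state();print(s["clock"],s["eef_pos"],s["eef_rot"])
im=c["image"];np.save("pics/kn.npy",c,allow_pickle=True)
R,t=c["R"],c["t"];p=R@np.array([398,-149,60])+t;u,v=c["cx"]+c["fx"]*p[0]/p[2],c["cy"]+c["fy"]*p[1]/p[2];print(u,v)
g=cv2.cvtColor(im,cv2.COLOR_RGB2GRAY)
u,v=int(u),int(v);h=45
w=g[v-h:v+h,u-h:u+h]
for r in w[::2,::2]: print("".join(" .:-=+*#%@"[min(9,x//26)] for x in r))
n,l,st,ce=cv2.connectedComponentsWithStats((w>140).astype(np.uint8))
for i in range(1,n): 
    q=ce[i]+[u-h,v-h]; print(st[i].tolist(),ray(c,[q],50).round(1)[0,:2],ray(c,[q],94.5).round(1)[0,:2])
E
```

```text
19.175 [ 398.71808087 -147.88387203  299.72189786] [ 3.14138733e+00 -4.01768939e-05  3.10764943e+00]
254.33564480802883 165.97660027357819
#####################*======*#####**######*+=
*********************+=----=*****************
*********************=-----=*****************
********************+------+********##*******
********************+-----+******************
******************++------+******************
==-------========--:::::::--========---------
----------------::::::::::::::::::::::::::::-
===============--::::::::--------------------
===============-:::::::::::------------------
==============--::::::::::::::---------------
==============-:::::::::::::::::-------------
--------=====-:::::::::::::::::::::----------
:::::::--===-:::::----==-=-::::::::::-:::::::
::::::::-----::::=+======+++-::::::::::::::::
:::::::::::::::-++=--::::-+*+-:::::::::::::::
:::::::::::=-::=*=-::.....:=*+-::::::::::::::
::::::::::-*=:=+=-::.......:=*+::::::::::::::
::::::::::-=::++-:::...:::.::+*-::::::::::.::
::::::::::++:-+=:::....:::.::=*+:::::::::::::
::::::::::=-:=*=:::...::::.::-**:::::::::
[... 1122 characters left out ...]
, 484] [ 341.9 -181.6] [ 340.4 -178. ]
[52, 0, 38, 12, 419] [ 344.9 -111.1] [ 343.1 -114.7]
[48, 27, 15, 34, 117] [ 397.6 -131.7] [ 390.3 -133.2]
[27, 29, 9, 29, 72] [ 394.4 -170.9] [ 387.5 -168.3]
[22, 33, 2, 3, 5] [ 381.2 -180.6] [ 375.6 -177. ]
[20, 37, 3, 3, 5] [ 387.1 -182.9] [ 380.9 -179.1]
[20, 42, 2, 2, 4] [ 393.4 -184. ] [ 386.6 -180.1]
[21, 49, 2, 3, 6] [ 404.2 -183.2] [ 396.2 -179.3]
[40, 50, 5, 13, 30] [ 414.3 -153.9] [ 405.3 -153.1]
[22, 53, 3, 3, 7] [ 410.1 -180.9] [ 401.5 -177.3]
[31, 62, 2, 2, 4] [ 422.9 -169.8] [ 413.  -167.4]
[44, 64, 2, 5, 10] [ 428.8 -151.3] [ 418.3 -150.8]
[0, 73, 90, 17, 1272] [ 451.3 -161.7] [ 438.4 -160.1]
[89, 89, 1, 1, 1] [465.9 -87.3] [451.5 -93.4]
```

```bash
python3 - <<'E'
from h import *
from scipy.optimize import least_squares
c=np.load("pics/kn.npy",allow_pickle=True).item()
P=np.array([[422.9,-169.8],[407.2,-182.1],[387.1,-182.6]]);A=np.array([.6,1.2,1.8])
Q=np.vstack([[428.8,-151.3],P]);B=np.r_[0,A]
f=lambda p:np.r_[(p[0]+p[2]*np.cos(p[3]-B)-Q[:,0]),(p[1]+p[4]*0+p[2]*np.sin(p[3]-B)-Q[:,1])]
r=least_squares(f,[398,-149,34,-.03,0]);print(r.x.round(3),r.fun.round(1))
g=cv2.cvtColor(c["image"],cv2.COLOR_RGB2GRAY);u,v=254,165
m=np.zeros_like(g);m[v-45+46:v-45+63,u-45+38:u-45+47]=1
y,x=np.nonzero((g>110)&(m>0));w=ray(c,np.c_[x,y],94.5)[:,:2]
vx,vy,x0,y0=cv2.fitLine(w.astype(np.float32),cv2.DIST_HUBER,0,.01,.01).ravel();print(np.arctan2(vy,vx),x0,y0,w.min(0),w.max(0))
E
```

```text
[ 3.95596e+02 -1.50448e+02  3.34120e+01 -2.30000e-02  0.00000e+00] [ 0.2 -0.2 -0.2  0.2  0.1 -0.1  0.2 -0.2]
-0.29855204 404.33212 -152.83072 [ 395.96736683 -156.40552835] [ 412.86994158 -149.34176849]
```

The knob axis is at (395.6, −150.4). The pointer is at yaw −0.299, which is knob angle ≈ 0.27. The two-dot direction is −1.223. Align and descend.

>>> {"op": "move_arm", "data": {"dp": [[-3,-2.5,-30],[0,0,-50],[0,0,-50],[0,0,-50],[0,0,-40],[0,0,-14.5],[0,0,0],[0,0,0],[0,0,0],[0,0,0]], "rotation": [[0,0,-0.13],[0,0,-0.135],[0,0,0],[0,0,0],[0,0,0],[0,0,0],[0,0,0],[0,0,0],[0,0,0],[0,0,0]], "hand": [0.5,0.5,0.5,0.5,0.5,0.5,0.5,0,0,0], "newtons": 25}}

```text
clock: 20.42
eef_pos: [395.7, -151.4, 65.9]
eef_rot: [-3.141, 0.001, 2.842]
wrist_force: [-0.2, 0.3, 0.3]
finger_gap: 20.2
finger_force: 0.0
```

>>> {"op": "move_arm", "data": {"dp": [[0,0,0],[0,0,0]], "rotation": [[0,0,0],[0,0,0]], "hand": [0,0]}}

```text
clock: 20.68
eef_pos: [396.2, -149.6, 65.8]
eef_rot: [3.138, 0.001, 2.841]
wrist_force: [4.9, 18.0, 6.4]
finger_gap: 13.0
finger_force: 25.0
```

>>> {"op": "move_arm", "data": {"dp": [[0.3,1.2,0],[0,0,0],[0,0,0],[0,0,0],[0,0,0],[0,0,0],[0,0,0],[0,0,0],[0,0,0]], "rotation": [[0,0,0],[0,0,0],[0,0,-0.15],[0,0,-0.15],[0,0,-0.15],[0,0,-0.15],[0,0,-0.15],[0,0,-0.12],[0,0,-0.055]], "hand": [0,0,0,0,0,0,0,0,0]}}

```text
clock: 21.8
eef_pos: [396.7, -149.1, 65.7]
eef_rot: [3.139, -0.001, 1.914]
wrist_force: [6.2, 12.5, 3.9]
finger_gap: 13.2
finger_force: 25.0
```

>>> {"op": "move_arm", "data": {"dp": [[0,0,0],[0,0,0]], "rotation": [[0,0,0],[0,0,0]], "hand": [0,0]}}

```text
clock: 22.05
eef_pos: [396.7, -149.1, 65.8]
eef_rot: [3.139, -0.001, 1.916]
wrist_force: [5.7, 12.0, 3.6]
finger_gap: 12.9
finger_force: 25.0
```

Yaw 1.916 is the target. Release, rise and check.

>>> {"op": "move_arm", "data": {"dp": [[0,0,0],[0,0,0],[0,0,0],[0,0,40],[0,0,60],[0,0,60],[0,0,60],[0,0,10],[0,0,0],[0,0,0]], "rotation": [[0,0,0],[0,0,0],[0,0,0],[0,0,0],[0,0,0],[0,0,0],[0,0,0],[0,0,0],[0,0,0],[0,0,0]], "hand": [0.35,0.35,0.35,0.35,0.35,0.35,0.35,0.35,0.35,0.35]}}

```text
clock: 23.3
eef_pos: [395.3, -149.9, 293.5]
eef_rot: [-3.14, -0.002, 1.917]
wrist_force: [-0.2, 0.5, -0.5]
finger_gap: 32.7
finger_force: 0.0
```

```bash
python3 - <<'E'
from h import *
c=wristcal();g=cv2.cvtColor(c["image"],cv2.COLOR_RGB2GRAY)
# rectify onto a griddle-top map at z=94.5: 1 px = 1 mm, rows +x down, cols +y right
def rect(z,h=45):
    X,Y=np.meshgrid(np.arange(-h,h),np.arange(-h,h));P=np.stack([395.6+Y,-150+X,np.full(X.shape,z)],-1)@c["R"].T+c["t"]
    return cv2.remap(g,(c["cx"]+c["fx"]*P[...,0]/P[...,2]).astype(np.float32),(c["cy"]+c["fy"]*P[...,1]/P[...,2]).astype(np.float32),1)
w=rect(94.5)
for r in w[::2,::2]: print("".join(" .:-=+*#%@"[min(9,x//22)] for x in r))
np.save("pics/w.npy",w)
s=camera("scene")
for q in batons(s)[:1]: print(np.round(q,1).tolist())
n,l,st,ce=cv2.connectedComponentsWithStats((w>105).astype(np.uint8))
for i in range(1,n):
    if 8<st[i,4]<200:
        y,x=np.nonzero(l==i);f=cv2.fitLine(np.c_[y+350.6,x-195].astype(np.float32),2,0,.01,.01).ravel();print(st[i].tolist(),f.round(2),np.arctan2(f[1],f[0]))
E
```

```text
###############+=============--=--------=*###
###############*========----------------=*###
++++++++++++**++------------------------=+###
====--==--------:::::::::::::::::::::-----=++
======-=------::::::::::::::::::::::::::::::-
=====---------:::::::::::::::::::::::::::::::
========-------::::::::::::::::::::::::::::::
=======--------::::::::::::::::::::::::::::::
======-----===-::::::::::::::::::::::::::::::
=============--:::::::::-----::::::::::::::::
=============--::::::-=+++*++=-::::::::::::::
============--:::::-=+**++++++==-::::::::::::
============-:::::-+*++==-=====++=-::::::::::
=============-:::-+*+=-::::::-==+*+-:::::::::
===========+*+-:-+++-::::::::::-+**+-::::::::
===========+*+-:=+=-::::::::::::-+#*=::::::::
===========++-:-==-::::::::::::::=*#+-:::::::
==========+#+-:-=-:::::::::::::..:+**=:::::::
==========+*=--==-::::::::::::::.:=*#+-::::::
=========-=+-:=+=:::::::::::::::::-*%*-::::::
========-=**=-=+=::::::::::::::::.-*%#=::::::
========--=+--=+-:::::::::::::::::-*%#=::::::
=======---::::--:::--==-::::::::::-*%#=::::::
=======--::-::::--=+*#*-::::::::::-*%#-:::
[... 850 characters left out ...]
@@@@@###%#####%%%##########
#%%%%%%%%%%%%%@@@@@@@@%#********#%%##########
########################+=====+=+*###**++++++
[563.2, -197.9, 178.3, 84.9, 178.2]
[0, 0, 32, 5, 158] [   0.     1.   352.6 -179.7] 1.5707955
[80, 0, 10, 7, 58] [ 3.1000e-01  9.5000e-01  3.5329e+02 -1.0978e+02] 1.2533135
[19, 27, 8, 16, 73] [ 9.7000e-01 -2.3000e-01  3.8472e+02 -1.7274e+02] -0.23601379
[29, 36, 3, 7, 20] [ 1.0000e+00 -5.0000e-02  3.8975e+02 -1.6495e+02] -0.051040754
[20, 44, 26, 14, 129] [ 3.1000e-01 -9.5000e-01  4.0048e+02 -1.6366e+02] -1.2543099
[30, 65, 8, 7, 43] [ 3.6000e-01 -9.3000e-01  4.1839e+02 -1.6198e+02] -1.2053956
[49, 69, 5, 8, 31] [ 9.9000e-01 -1.0000e-01  4.2292e+02 -1.4429e+02] -0.1015548
```

```bash
python3 - <<'E'
import numpy as np
w=np.load("pics/w.npy").astype(float)
xs=range(31,45);pr=[]
for x in xs:
    s=w[40:58,x];k=np.clip(s-75,0,None);pr.append((k*np.arange(40,58)).sum()/k.sum())
a=np.polyfit(xs,pr,1);print(np.round(pr,1),"pointer yaw",-np.pi/2-np.arctan(a[0]))
E
```

```text
[47.8 48.8 49.8 50.2 50.3 50.2 49.8 48.9 48.  47.3 46.6 46.4 46.1 45.9] pointer yaw -1.2852863480133954
```

The gripped bar took the jaw yaw of −1.226, against a two-dot direction of −1.223, and the image agrees to within its noise. The baton row hasn't moved and the robot is clear, so I'm handing in.

```bash
python3 -c "
from cell import manip
print(manip.sign_off())"
```

```text
the job is handed in; nothing more can be done
None
```

The job is handed in at about 23 s: the five batons lie parallel and close together against the right-hand guard (ends staggered by up to about 40 mm), the rake stands upright in its tub, and the knob is at the two-dot mark to within what I could measure.

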